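# Fit a new blade in the office paper trimmer

### The job

Fit the new blade in the paper trimmer: lay it flat in the blue carrier's channel and slide it gently along until the spring pin pops fully up into the notch in its back edge, without ever forcing it (a few newtons are plenty). Then let go of the blade, slide the red keeper all the way over its end and leave everything at rest, with the phone, mouse and bottle undisturbed.

Things in the scene. Friction and masses are not known exactly. Their poses are not given: they have to be found in the camera images.
- blade_grip (a point): Centre of the orange upright grip on the steel blade: 30 mm long (x), 12 mm wide (y), 50 mm tall (25 mm above and below this point). The blade under it reaches from x = -75 to +70 mm, is 36 mm wide (y = -18 to 18), 5 mm thick, 0.18 kg in all; its underside is 30 mm below this point. x runs along the blade, y from cutting edge (-y) to notched back edge (+y), z up. It starts on a 4 mm cardboard pad.
- notch (a point): Centre of the notch in the blade's back (+y) edge, half-way through its thickness: 20 mm along x and 12 mm along y from the grip's centre line. It is 9 mm wide (x), 12 mm deep (y, open to the back edge) and cut right through. Axes as blade_grip.
- seat (a point): Fixed point on the trimmer, 26 mm above the desk: middle of the floor of the blue channel. x along the channel from the red keeper towards the pin, y across towards the pin's side, z up; the fitted blade's axes point the same way. Channel 40 mm wide; sides straight for 4 mm, then sloping lead-ins up to 6.5 mm; open ends. The floor is cushioned: firm to 4 N, then 1 mm per 2.5 N, up to 4 mm.
- pin (a joint): Brass locating pin, 6 mm thick, domed, sprung: metres pressed down; 0 is fully up (top 6.5 mm over the channel floor), 0.0065 is flush. Spring 1.5 N up, 3 N flush. It stands at y = +13 mm, x = -2 to +42 mm from seat, set anew each time and not measured, so the fitted blade's grip comes at x = -22 to +22 mm. Pushed along x it gives 1 mm per 8 N, up to 1.5 mm, then stands firm.
- keeper (a joint): How far the red keeper has slid along the channel's +x (m): 0 is open, 0.070 its end stop, all the way over the blade's end. Starts 0 to 0.004. About 2.5 N of friction; it stays where it is left. Its plate, 40 mm long (x), 56 mm wide, 5 mm thick, passes 2 mm above the blade; when open its edge is 108 mm or more on the -x side of seat.
- keeper_knob (a point): Centre of the black square knob on the red keeper: 14 x 14 mm, 44 mm tall (22 mm above and below this point), upright; axes as seat. At joint 0 it stands at x = -142 mm, 34 mm above the channel floor.
- blade: The whole blade with its grip; origin on the blade's underside, 30 mm below blade_grip; same axes.
- trimmer: The fixed grey paper trimmer board, 265 x 190 x 12 mm, with the blue carrier block (254 x 60 mm) on it; origin on the desk, 26 mm below seat; same axes.
- smartphone: Bystander: black phone, 146 x 71 x 9 mm, lying flat; origin at the centre of its underside. Leave alone.
- mouse: Bystander: black computer mouse, 105 x 60 x 33 mm; origin at the centre of its underside. Leave alone.
- sanitiser: Bystander: clear bottle, 54 mm across, 130 mm tall; origin at the centre of its underside. Leave alone.
Mind the look-alikes: they are no part of the job. Leave any green look-alike of the blade alone.

How it is judged (in metres and radians):
On the way:
1. with the keeper still open, the blade lies flat in the channel and the pin stands fully up in its notch (z of blade_grip in the frame of seat between 0.028 and 0.0322 m and x of blade_grip in the frame of seat between -0.0245 and 0.0245 m and y of blade_grip in the frame of seat between -0.004 and 0.004 m and angle between blade_grip's own z axis and vertical below 0.025 rad and value of joint pin below 0.001 m and value of joint keeper below 0.015 m), for 0.2 s.
At the end, for the whole second after the job is handed in: The blade lies flat on the channel floor (within 1.5 mm in height, 0.025 rad of level, grip within 24.5 mm along and 4 mm across of the seat point) with the pin up in its notch (pressed less than 1 mm), the keeper slid at least 66 mm towards its 70 mm stop, over its end, and all at rest (z of blade_grip in the frame of seat between 0.0285 and 0.0315 m and x of blade_grip in the frame of seat between -0.0245 and 0.0245 m and y of blade_grip in the frame of seat between -0.004 and 0.004 m and angle between blade_grip's own z axis and vertical below 0.025 rad and value of joint pin below 0.001 m and value of joint keeper above 0.066 m and linear speed of blade below 0.02 m/s); the robot touches nothing.
It fails at once if the blade is forced: more than 20 N between the blade and the trimmer (channel, pin and keeper) (contact force between blade and trimmer above 20 N).
It fails at once if the phone is moved by more than 20 mm (distance of smartphone from where it was at the start of the episode above 0.02 m).
It fails at once if the mouse is moved by more than 20 mm (distance of mouse from where it was at the start of the episode above 0.02 m).
It fails at once if the bottle is moved by more than 20 mm (distance of sanitiser from where it was at the start of the episode above 0.02 m).
It also fails if it takes over 58 s, if anything falls off the work surface, if the arm or the gripper's body presses on something with over 40 N, if the wrist force passes 120 N, or if a joint passes its speed limit or range.

### The arm

A 7-joint arm with a two-finger parallel gripper is mounted at the origin on the work surface. World frame = base frame: x ahead of the robot, y to its left, z up, the work surface at z = 0. Lengths are in m, angles in degrees, forces in N, time in s.
With the tool pointing down it reaches from about 0.4 to 0.85 m from the base axis. Payload 4.5 kg.
Tool frame: the origin (TCP) lies on the centre line of the jaws, within the pads' length; the fingertips stand 14 mm ahead of it and the grasp point (between the pads) lies 5 mm behind it (manip.tip_reach is the z of the fingertips in the tool frame, in m); z points along the fingers, y is the line along which they close (so a half turn about z gives the same grasp; the last joint's range is limited). The gripper opens to 85 mm and grips with 20 to 120 N. Pads are 22 mm wide; open, the fingers measure 114 mm over their backs; the gripper's body (76 mm by 85 mm) begins 54 mm behind the grasp point. The pads swing forward as they close: fully open they stand 13 mm farther back than shut.
Start: joints at [-71.058, 39.483, -11.15, 89.685, 9.013, 51.709, -12.324], TCP at [0.183, 0.598, 0.245] pointing down, gripper open.
Joint ranges: [-172.22, 172.22], [-26.19, 119.32], [-84.43, 86.54], [7.71, 146.69], [-57.33, 237.33], [2.42, 119.75], [-152.13, 152.13]. Speed limits (degrees/s): [147.25, 147.25, 180, 180, 180, 180, 180].

### API

Orientations are given as [roll, pitch, yaw] about the fixed x, y, z axes, in that order (R = Rz(yaw) Ry(pitch) Rx(roll)).
In Python, from rig import manip gives the robot as it stands.
- The arm moves only by the tool drive_tool, never from a script. Its argument "targets" is a list of rows, each a list of 3 entries, a list of its own where there are three numbers: the shift along the world's x, y, z in m, then the turn about the world's z in degrees, then the opening, from 0 (shut) to 1 (fully open). In form: [[[x, y, z], spin, claw], ...]. A call has 1 to 8 rows; each row shifts and turns the commanded pose from where the row before left it; what a row does not reach is not made up. A row lasts 1/10 s, in which the tool goes at most 50 mm and 8.59 degrees, less where a joint would pass 70% of its speed; a pose out of reach is approached as far as the arm can. A call with a gripper value outside its range is refused whole. The fingers move at their own pace and stop on an object; "grip_force" is the grip in N (left out, the last holds). Time passes only in rows, so rows that do not move let the fingers close. It gives the time, the measured TCP pose, the force, the opening and the grip force at its end, in the units of the state.
- manip.observe(): the state, without advancing time (a new reading comes with each control period).
- manip.read_camera(name): name is "scene" or "top"; returns a dict with "image" (384x512x3 uint8, red, green, blue), "mtx" (3x3 intrinsics, pixels), "pose" (4x4, takes a point from camera to world coordinates). Camera axes: x right, y up, looking along -z (the intrinsics and any distortion apply to the point x, -y, -z); pixel columns grow to the right and rows downward; lengths in m; the calibration is good to about 2 mm. A picture is of the moment at which its call begins. There is no depth.
- manip.hand_in(): hands the job in; it is judged then, once.
The state is a dict: "t": time; "joint_positions": joint angles; "joint_vel": joint speeds; "joint_torque": joint torques, N m; "position": TCP position; "tool_rot": TCP orientation; "contact_force": force on the tool from outside, world axes, zero at the start; "ft_torque": the same for the moment, N m; "finger_gap": finger opening in m; "finger_force": force on a finger pad.
Only numpy, scipy, OpenCV 4.12 (cv2) and the standard library are available. Lean on these libraries where they do the work, as an engineer would, in place of code of your own. Each camera call takes 0.05 s, during which the arm holds its last target. There are 200 camera calls.

## Working session

There is one attempt and no reset: what is moved stays moved. The work goes in short steps, Python scripts to look and compute and a tool call to move; the robot and the scene stay as the last step left them, time stands still between calls to the robot, and variables do not carry over. Pictures are saved under pics/ and viewed, at most 10 in all, crops included, and the job is handed in when it is done.

Besides the shell and the picture viewer there is one more tool, called after "Request:" by a JSON object that holds its "fn" and its "kwargs", one argument or row to a line. drive_tool: Moves the arm, as the interface text tells. Its arguments: {"type":"object","properties":{"targets":{"type":"array"},"grip_force":{"type":"number"}},"required":["targets"]}

```bash
ls; mkdir -p pics; cat > h.py <<'E'
import numpy as np, cv2
from rig import manip
def look(cam,fn,crop=None,scale=1):
    d=manip.read_camera(cam); im=d["image"][:,:,::-1].copy()
    if crop: x0,y0,x1,y1=crop; im=im[y0:y1,x0:x1]
    if scale!=1: im=cv2.resize(im,None,fx=scale,fy=scale,interpolation=cv2.INTER_CUBIC)
    cv2.imwrite("pics/"+fn,im); return d
def ray(d,px,z):
    K=d["mtx"];P=d["pose"];v=np.linalg.inv(K)@[px[0],px[1],1]; v=P[:3,:3]@[v[0],-v[1],-v[2]]
    o=P[:3,3]; return o+v*(z-o[2])/v[2]
def proj(d,p):
    P=d["pose"];c=P[:3,:3].T@(np.array(p)-P[:3,3]); q=d["mtx"]@[c[0],-c[1],-c[2]]; return q[:2]/q[2]
E
python3 - <<'E'
from h import *
a=manip.read_camera("scene");b=manip.read_camera("top")
im=np.vstack([a["image"],b["image"]])[:,:,::-1]
cv2.imwrite("pics/s0.png",cv2.resize(a["image"][:,:,::-1],(800,600)));cv2.imwrite("pics/t0.png",cv2.resize(b["image"][:,:,::-1],(800,600)))
for d in(a,b):print(d["mtx"],d["pose"],[k for k in d])
print(manip.observe())
E
```

```text
pics
[[461.71414959   0.         260.37323613]
 [  0.         461.71414959 189.74311172]
 [  0.           0.           1.        ]] [[-0.59804029 -0.69636375  0.39676862  0.98708734]
 [ 0.80134519 -0.52813288  0.28092977  0.44296623]
 [ 0.01391724  0.48595595  0.87387249  1.03170715]
 [ 0.          0.          0.          1.        ]] ['image', 'mtx', 'pose']
[[356.23626811   0.         254.12211462]
 [  0.         356.23626811 194.89491345]
 [  0.           0.           1.        ]] [[-1.04896469e-03  9.93203628e-01 -1.16384938e-01  4.01930420e-01]
 [-9.99950331e-01 -2.19531995e-03 -9.72193802e-03  9.27602369e-02]
 [-9.91136629e-03  1.16368959e-01  9.93156599e-01  1.12133507e+00]
 [ 0.00000000e+00  0.00000000e+00  0.00000000e+00  1.00000000e+00]] ['image', 'mtx', 'pose']
{'t': 0.1, 'joint_positions': array([-71.05776862,  39.52948018, -11.14574185,  89.73853925,
         9.01370761,  51.70790417, -12.32342998]), 'joint_vel': array([ 0.00167602, -0.06657629, -0.030512  , -0.2132322 , -0.0572033 ,
        0.03621724, -0.0142424 ]), 'joint_torque': array([-2.58149805e-03, -5.40607667e+01, -1.27098486e+00, -1.58988029e+01,
        9.40137834e-03,  4.38537463e-03, -4.74425747e-06]), 'position': array([0.18266932, 0.59713667, 0.24455419]), 'tool_rot': array([-1.79906312e+02,  6.99325471e-03,  1.63000691e+02]), 'contact_force': array([-0.32209931, -0.79606611, -0.20569031]), 'ft_torque': array([ 0.01623762, -0.06088205, -0.0518969 ]), 'finger_force': 0.0, 'finger_gap': 0.08539262920112801}
```

View pics/t0.png

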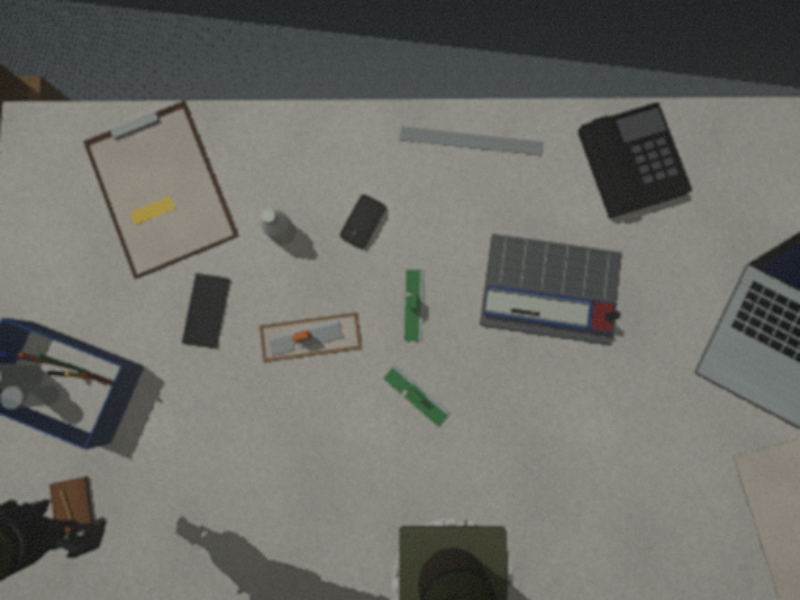

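View pics/s0.png

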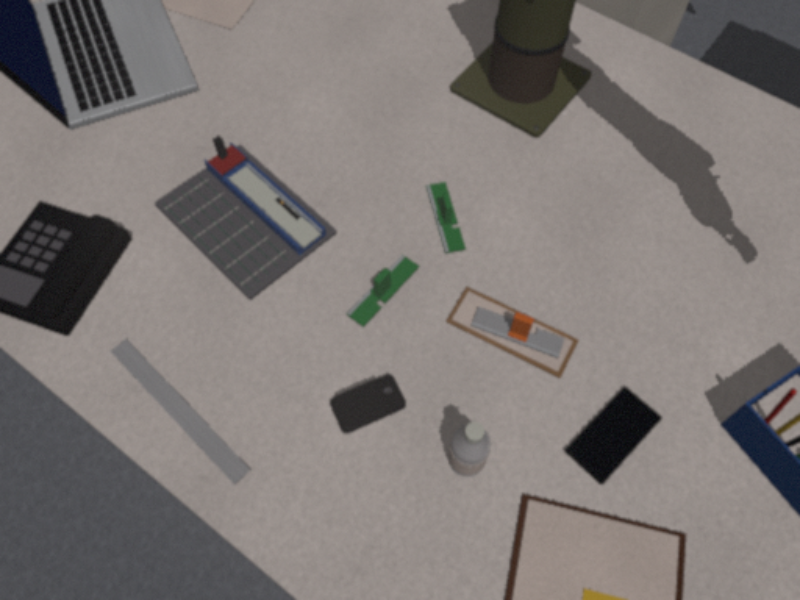

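The top view shows the trimmer at (550,290), with the red keeper at (605,316) and the blue channel running left. The candidates for the blade are:
- steel blade with orange grip on the cardboard pad at (303,337)
- green look-alikes at (413,305) and (415,397)
- steel ruler at (470,140)

I choose the orange-gripped steel blade and will check it in a close crop.

```bash
python3 - <<'E'
from h import *
a=np.mean([manip.read_camera("top")["image"] for _ in range(4)],axis=0).astype(np.uint8)[:,:,::-1]
b=np.mean([manip.read_camera("scene")["image"] for _ in range(4)],axis=0).astype(np.uint8)[:,:,::-1]
def c(im,x0,y0,w,h): return cv2.resize(im[y0:y0+h,x0:x0+w],(400,300),interpolation=cv2.INTER_CUBIC)
# top blade x160-240,y190-250 (5x); top trimmer 300-400,145-220 (4x); scene blade 280-380,175-250 (4x); scene trimmer 95-223,80-176 (3.125x)
m=np.vstack([np.hstack([c(a,160,190,80,60),c(a,300,145,100,75)]),np.hstack([c(b,280,175,100,75),c(b,95,80,128,96)])])
cv2.imwrite("pics/c1.png",cv2.convertScaleAbs(m,alpha=1.5))
E
```

```text
(no output)
```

View pics/c1.png

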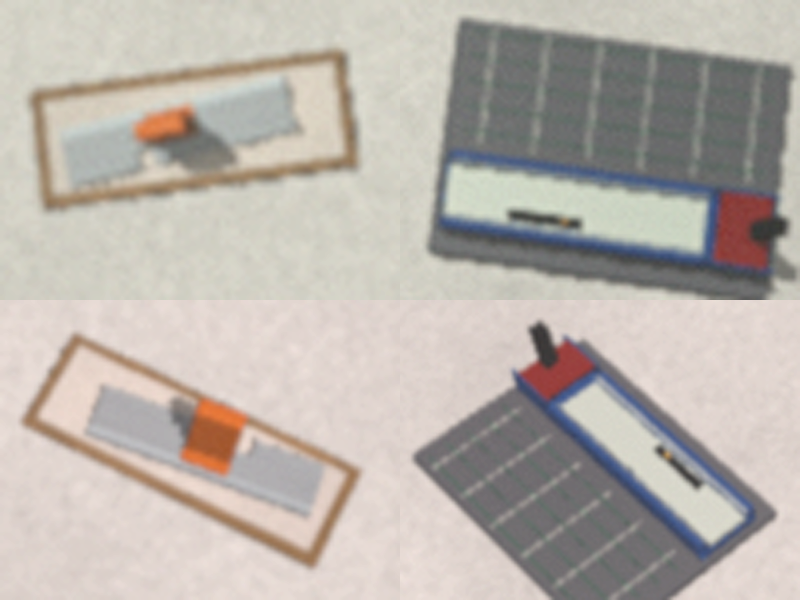

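Top-left and bottom-left crops: the orange-gripped steel blade, notch at crop (155,158), on the robot side and left of the grip, so it already points roughly like the channel. Right crops: trimmer, slot (508–580,218), brass pin near (567,222), keeper to the right with its knob at (770,230).

```bash
python3 - <<'E'
from h import *
from scipy.optimize import least_squares
T=manip.read_camera("top");S=manip.read_camera("scene")
t1=lambda x,y:(160+x/5,190+y/5); t2=lambda x,y:(300+(x-400)/4,145+y/4)
s1=lambda x,y:(280+x/4,175+(y-300)/4); s2=lambda x,y:(95+(x-400)/3.125,80+(y-300)/3.125)
B=[(T,t1(62,130),(70,-18,5)),(T,t1(72,188),(70,18,5)),(T,t1(290,78),(-75,-18,5)),(T,t1(298,130),(-75,18,5)),(T,t1(155,158),(20,13,5)),
(S,s1(105,385),(-75,18,5)),(S,s1(88,432),(-75,-18,5)),(S,s1(322,465),(70,18,5)),(S,s1(308,513),(70,-18,5)),(S,s1(255,443),(20,13,5)),(S,s1(212,437),(0,0,34)),(T,t1(165,120),(0,0,54))]
# trimmer: board corners unknown y offset -> use carrier ends/slot/red/edges
C=[(T,t2(443,165),(127,-20,26)),(T,t2(441,219),(127,20,26)),(T,t2(508,214),(45,13,26)),(T,t2(580,222),(-5,13,26)),(T,t2(717,190),(-106,-28,35)),(T,t2(710,262),(-106,28,35)),
(S,s2(708,553),(127,-20,26)),(S,s2(748,513),(127,20,26)),(S,s2(658,450),(-5,13,26)),(S,s2(699,485),(45,13,26)),(S,s2(595,372),(-106,28,35)),(S,s2(530,400),(-106,-28,35))]
for n,F,z0,g in(("blade",B,.004,(.43,.2,1.5)),("trim",C,0,(.45,-.2,1.5))):
    def pt(p,o):
        c,s=np.cos(p[2]),np.sin(p[2]);x,y,z=np.array(o)/1000
        return p[0]+c*x-s*y,p[1]+s*x+c*y,z+z0
    f=lambda p:np.concatenate([proj(d,pt(p,o))-u for d,u,o in F])
    r=least_squares(f,g,loss="soft_l1")
    print(n,r.x[:2].round(4),np.degrees(r.x[2]).round(2));print(f(r.x).reshape(-1,2).round(1).tolist())
    if n=="trim":
        for d,u in((T,t2(567,222)),(S,s2(669,456))):
            w=ray(d,u,.030);c,s=np.cos(r.x[2]),np.sin(r.x[2]);v=w[:2]-r.x[:2];print("pin",c*v[0]+s*v[1],-s*v[0]+c*v[1])
        print("knob",pt(r.x,(-142,0,60)),proj(T,pt(r.x,(-142,0,82))),t2(775,228))
for p in [(T,t2(0,0))]:pass
print("phone",ray(T,(205/1.5625,312/1.5625),.009),"bottle",ray(T,(270/1.5625,215/1.5625),.13),"mouse",ray(T,(363/1.5625,222/1.5625),.02))
print("greens",ray(T,(413/1.5625,305/1.5625),.01),ray(T,(415/1.5625,397/1.5625),.01))
E
```

```text
blade [0.4666 0.2917] 103.98
[[-1.4, -0.2], [-0.9, -0.6], [-2.0, -1.1], [-0.9, -0.3], [-2.3, -0.1], [-0.8, -0.8], [-1.5, -0.9], [0.2, -0.5], [-0.6, -0.2], [-3.0, -0.4], [0.2, -2.8], [-1.9, 1.0]]
trim [ 0.5235 -0.1733] 82.55
[[-7.1, -0.9], [-8.1, -1.7], [1.8, 0.7], [0.0, 0.8], [0.7, -0.6], [0.9, -0.5], [7.1, 1.9], [5.7, 5.4], [-0.9, -1.7], [-1.6, -2.2], [-1.1, -2.7], [3.6, -0.2]]
pin 0.006089305458528635 0.012478513048063291
pin 0.015125746574818777 0.011762547651539921
knob (np.float64(0.5050675248021751), np.float64(-0.3141508543829534), np.float64(0.06)) [396.95080626 200.92774683] (393.75, 202.0)
phone [0.51796187 0.49087164 0.009     ] bottle [0.68374164 0.33508192 0.13      ] mouse [0.69970795 0.17247789 0.02      ]
greens [0.53112904 0.07161775 0.01      ] [0.34853714 0.06847569 0.01      ]
```

```bash
python3 - <<'E'
from h import *
from scipy.optimize import least_squares
T=manip.read_camera("top");S=manip.read_camera("scene")
t2=lambda x,y:(300+(x-400)/4,145+y/4)
s2=lambda x,y:(95+(x-400)/3.125,80+(y-300)/3.125)
C=[(T,t2(443,165),0,(107,-20,26)),(T,t2(441,219),0,(107,20,26)),(T,t2(508,214),0,(45,13,26)),(T,t2(580,222),0,(-5,13,26)),(T,t2(717,190),1,(-106,-28,35)),(T,t2(710,262),1,(-106,28,35)),
(S,s2(708,553),0,(107,-20,26)),(S,s2(748,513),0,(107,20,26)),(S,s2(658,450),0,(-5,13,26)),(S,s2(699,485),0,(45,13,26)),(S,s2(595,372),1,(-106,28,35)),(S,s2(530,400),1,(-106,-28,35)),(T,t2(775,226),1,(-142,0,78)),(S,s2(538,330),1,(-142,0,78))]
def pt(p,o):
    c,s=np.cos(p[2]),np.sin(p[2]);x,y,z=np.array(o)/1000
    return np.array([p[0]+c*x-s*y,p[1]+s*x+c*y,z])
def run(F):
    f=lambda p:np.concatenate([proj(d,pt(p,o))-u for d,u,k,o in F])
    r=least_squares(f,(.45,-.2,1.5),loss="soft_l1")
    print(r.x[:2].round(4),np.degrees(r.x[2]).round(2));print(f(r.x).reshape(-1,2).round(1).tolist());return r.x
p=run(C);run([q for q in C if q[0] is T]);run([q for q in C if q[0] is S])
for d,u in((T,t2(567,222)),(S,s2(669,456))):
    w=ray(d,u,.030);c,s=np.cos(p[2]),np.sin(p[2]);v=w[:2]-p[:2];print("pin",c*v[0]+s*v[1],-s*v[0]+c*v[1])
print("knob",pt(p,(-142,0,60)))
E
```

```text
[ 0.5249 -0.1705] 81.55
[[-1.5, -1.1], [-2.6, -2.0], [0.9, -0.0], [-1.0, 0.3], [-0.1, -0.4], [-0.3, -0.4], [1.7, -1.5], [0.5, 2.3], [-0.4, -0.8], [-1.3, -1.1], [-0.1, -2.1], [4.4, 0.1], [1.6, -0.1], [-1.5, -1.1]]
[ 0.5232 -0.1717] 82.17
[[-1.2, -0.2], [-2.2, -1.0], [1.3, 0.7], [-0.6, 0.9], [0.2, -0.2], [0.2, -0.1], [2.1, -0.0]]
[ 0.5273 -0.1689] 80.97
[[1.2, -0.3], [0.2, 3.5], [-0.5, 0.1], [-1.6, -0.1], [0.1, -1.5], [4.5, 0.7], [-1.2, -0.5]]
pin 0.0028828397697386967 0.013628144305840749
pin 0.011930431354782056 0.013070505527194166
knob [ 0.5040777  -0.31100593  0.06      ]
```

Request:
{"fn": "drive_tool", "kwargs": {
  "targets": [
    [[0.033, -0.035, 0], -7.5, 1],
    [[0.033, -0.035, 0], -7.5, 1],
    [[0.033, -0.035, 0], -7.5, 1],
    [[0.033, -0.035, 0], -7.5, 1],
    [[0.033, -0.035, 0], -7.5, 1],
    [[0.033, -0.035, 0], -7.5, 1],
    [[0.033, -0.035, 0], -7.5, 1],
    [[0.033, -0.035, 0], -6.5, 1]
  ],
  "grip_force": 30
}}

```text
t: 1.5
position: [0.4479, 0.3163, 0.2456]
tool_rot: [180.0, -0.0, 103.7]
contact_force: [0.4, 0.6, 0.0]
finger_gap: 0.0854
finger_force: 0.0
```

Request:
{"fn": "drive_tool", "kwargs": {
  "targets": [
    [[0.018, -0.022, -0.02], 0, 1],
    [[0, 0, -0.045], 0, 1],
    [[0, 0, -0.045], 0, 1],
    [[0, 0, -0.02], 0, 1],
    [[0, 0, 0], 0, 1]
  ]
}}

```text
t: 2.0
position: [0.463, 0.2946, 0.1126]
tool_rot: [-179.7, 0.1, 104.0]
contact_force: [-0.5, -0.8, 0.3]
finger_gap: 0.0854
finger_force: 0.0
```

```bash
python3 - <<'E'
from h import *
o=manip.observe();print(o["position"],o["tool_rot"])
a=manip.read_camera("top");b=manip.read_camera("scene")
x,y=map(int,proj(a,(.467,.29,.03)));u,v=map(int,proj(b,(.467,.29,.03)))
c=lambda d,x,y:cv2.resize(d["image"][y-40:y+40,x-40:x+40,::-1],(400,400),interpolation=cv2.INTER_CUBIC)
print(x,y,u,v)
cv2.imwrite("pics/c2.png",cv2.convertScaleAbs(np.hstack([c(a,x,y),c(b,u,v)]),alpha=1.5))
E
```

```text
[0.46300891 0.29461607 0.11262023] [-1.79676259e+02  1.12034246e-01  1.04002513e+02]
193 215 332 207
```

View pics/c2.png

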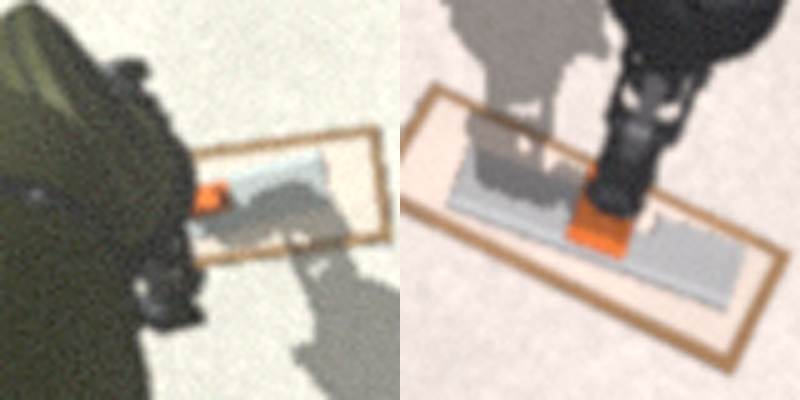

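The crop shows the jaws straddling the grip (scene crop (600,215)), lined up with the blade. I'll go down and grip.

Request:
{"fn": "drive_tool", "kwargs": {
  "targets": [
    [[0.002, -0.002, -0.03], 0, 1],
    [[0.001, -0.001, -0.025], 0, 1],
    [[0, 0, -0.015], 0, 1],
    [[0, 0, -0.004], 0, 1],
    [[0, 0, 0], 0, 1],
    [[0, 0, 0], 0, 1],
    [[0, 0, 0], 0, 0],
    [[0, 0, 0], 0, 0]
  ]
}}

```text
t: 2.9
position: [0.4682, 0.293, 0.0421]
tool_rot: [179.9, -0.0, 104.0]
contact_force: [-1.0, -0.2, -0.4]
finger_gap: 0.0591
finger_force: 0.0
```

Request:
{"fn": "drive_tool", "kwargs": {
  "targets": [
    [[0, 0, 0], 0, 0],
    [[0, 0, 0], 0, 0],
    [[0, 0, 0], 0, 0],
    [[0, 0, 0], 0, 0],
    [[0, 0, 0], 0, 0],
    [[0, 0, 0], 0, 0]
  ]
}}

```text
t: 3.5
position: [0.4676, 0.2926, 0.0413]
tool_rot: [-180.0, 0.0, 104.0]
contact_force: [0.1, 0.3, 0.2]
finger_gap: 0.0116
finger_force: 35.9
```

Request:
{"fn": "drive_tool", "kwargs": {
  "targets": [
    [[0, 0, 0.03], 0, 0],
    [[0, 0, 0.04], 0, 0],
    [[0, 0, 0.04], 0, 0],
    [[0.006, -0.045, 0], -4, 0],
    [[0.006, -0.045, 0], -4, 0],
    [[0.006, -0.045, 0], -4, 0],
    [[0.006, -0.045, 0], -4, 0],
    [[0.006, -0.045, 0], -4, 0]
  ]
}}

```text
t: 4.3
position: [0.4977, 0.066, 0.1513]
tool_rot: [180.0, 0.0, 83.8]
contact_force: [1.1, 0.2, -1.6]
finger_gap: 0.0113
finger_force: 35.5
```

Request:
{"fn": "drive_tool", "kwargs": {
  "targets": [
    [[0.006, -0.045, 0], -1.5, 0],
    [[0.006, -0.045, 0], 0, 0],
    [[0.006, -0.045, 0], 0, 0],
    [[0.006, -0.045, 0], 0, 0],
    [[0.006, -0.045, 0], 0, 0],
    [[0.003, -0.01, 0], 0, 0],
    [[0, 0, 0], 0, 0],
    [[0, 0, 0], 0, 0]
  ]
}}

```text
t: 5.1
position: [0.5305, -0.1656, 0.151]
tool_rot: [-179.9, -0.1, 82.6]
contact_force: [-0.1, 0.6, -1.4]
finger_gap: 0.0115
finger_force: 35.5
```

```bash
python3 - <<'E'
from h import *
o=manip.observe();print(o["position"],o["tool_rot"],o["contact_force"],o["finger_gap"])
a=manip.read_camera("top");b=np.mean([manip.read_camera("scene")["image"] for _ in range(5)],axis=0).astype(np.uint8)
cv2.imwrite("pics/c3.png",cv2.convertScaleAbs(np.hstack([cv2.resize(b[60:190,85:235,::-1],(750,650),interpolation=cv2.INTER_CUBIC)]),alpha=1.5)[:600])
cv2.imwrite("pics/c3t.png",cv2.convertScaleAbs(cv2.resize(a["image"][140:240,260:410,::-1],(750,500),interpolation=cv2.INTER_CUBIC),alpha=1.5))
E
```

```text
[ 0.53045682 -0.16561303  0.15098053] [-1.79938983e+02 -8.97553710e-02  8.25643520e+01] [-0.14068948  0.55901068 -1.42676896] 0.011455395436527247
```

View pics/c3.png

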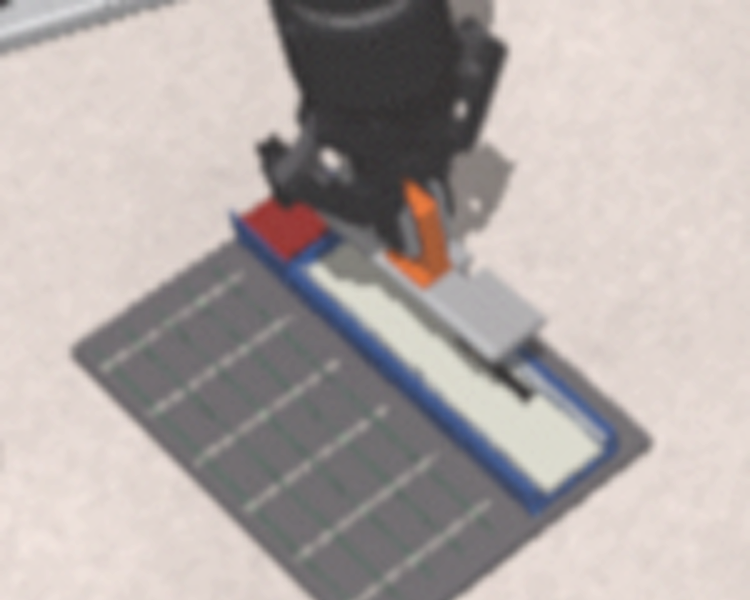

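```bash
python3 - <<'E'
from h import *
S=manip.read_camera("scene");o=manip.observe();p=o["position"]
s=lambda x,y:(85+x/5,60+y/5)
bk=ray(S,s(543,325),p[2]-.0323)[:2];ct=ray(S,s(495,362),p[2]-.0323)[:2]
d=bk-ct;print("width",np.linalg.norm(d),"yaw",np.degrees(np.arctan2(d[1],d[0]))-90)
for yaw in (82,82.6):
    th=np.radians(yaw);ux=np.array([np.cos(th),np.sin(th)]);m=(bk+ct)/2-70e-3*ux;uy=np.array([-ux[1],ux[0]])
    e=m-p[:2];print("grip-TCP in blade axes",e@ux,e@uy)
# scene-only channel edges
A=ray(S,s(305,268),.026);B=ray(S,s(545,492),.026);C=ray(S,s(608,445),.026)
d=(B-A)[:2];print("edge yaw",np.degrees(np.arctan2(d[1],d[0])),"floor end w",np.linalg.norm(B-C),B,C)
A=ray(S,s(240,235),.0325);B2=ray(S,s(535,510),.0325);d=(B2-A)[:2];print(np.degrees(np.arctan2(d[1],d[0])),np.linalg.norm(d))
L=ray(S,s(75,350),.012);R=ray(S,s(650,440),.012);print("board",L,R,np.linalg.norm(L-R))
E
```

```text
width 0.031204024676428223 yaw 82.81641402785243
grip-TCP in blade axes 0.006021383707717441 -0.0002483468814752024
grip-TCP in blade axes 0.006014614772085354 -0.0010444127828636808
edge yaw 81.07405966560691 floor end w 0.042698348750968965 [ 0.55984768 -0.07245864  0.026     ] [ 0.51773831 -0.06539112  0.026     ]
81.28334118083326 0.24791053500852847
board [ 0.63817738 -0.34148618  0.012     ] [ 0.49526123 -0.05679738  0.012     ] 0.31854785313908757
```

View pics/c3t.png

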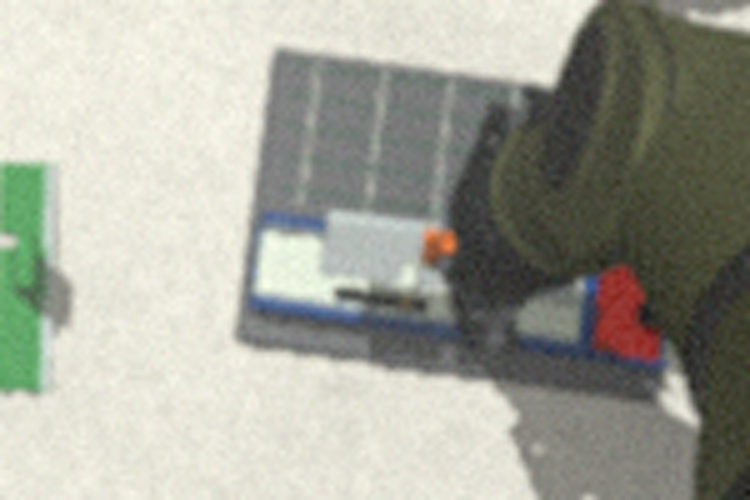

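```bash
python3 - <<'E'
from h import *
T=manip.read_camera("top");o=manip.observe();p=o["position"];th=np.radians(82.6)
t=lambda x,y:(260+x/5,140+y/5)
ux=np.array([np.cos(th),np.sin(th)]);uy=np.array([-ux[1],ux[0]])
bk=ray(T,t(322,277),p[2]-.0323)[:2];ct=ray(T,t(327,210),p[2]-.0323)[:2]
e=(bk+ct)/2-.07*ux-p[:2];print(np.linalg.norm(bk-ct),e@ux,e@uy)
# channel lines in top
for a,b in((258,232),(252,298)),((600,285),(585,345)):
    print(ray(T,t(*a),.026),ray(T,t(*b),.026))
sl=[ray(T,t(*q),.026) for q in((337,293),(425,303))];print("slot",sl,np.linalg.norm(sl[0]-sl[1]))
E
```

```text
0.03847533813036243 -0.0012205227452695877 0.003030044837729509
[ 0.55640647 -0.07471228  0.026     ] [ 0.51528482 -0.07020025  0.026     ]
[ 0.52289731 -0.28460107  0.026     ] [ 0.48584058 -0.27386126  0.026     ]
slot [array([ 0.51827801, -0.12263968,  0.026     ]), array([ 0.51196509, -0.17662511,  0.026     ])] 0.054353281976796564
```

Request:
{"fn": "drive_tool", "kwargs": {
  "targets": [
    [[-0.0055, -0.001, -0.01], -1, 0],
    [[0, 0, -0.03], 0, 0],
    [[0, 0, -0.025], 0, 0],
    [[0, 0, -0.01], 0, 0],
    [[0, 0, 0], 0, 0],
    [[0, 0, 0], 0, 0]
  ]
}}

```text
t: 6.1
position: [0.5258, -0.1684, 0.077]
tool_rot: [179.9, 0.0, 81.5]
contact_force: [0.5, -0.8, -1.9]
finger_gap: 0.0118
finger_force: 35.4
```

```bash
python3 - <<'E'
from h import *
a=np.mean([manip.read_camera("top")["image"] for _ in range(4)],axis=0).astype(np.uint8);b=np.mean([manip.read_camera("scene")["image"] for _ in range(4)],axis=0).astype(np.uint8)
r=lambda i,x,y:cv2.resize(i[y:y+72,x:x+80,::-1],(400,360),interpolation=cv2.INTER_CUBIC)
cv2.imwrite("pics/c4.png",cv2.convertScaleAbs(np.hstack([r(a,305,165),r(b,140,90)]),alpha=1.6))
o=manip.observe();print(o["position"],o["contact_force"],o["ft_torque"],o["tool_rot"])
E
```

```text
[ 0.52552289 -0.16832505  0.07674756] [ 0.11725582  0.46985201 -1.41828247] [ 0.04288474  0.00672321 -0.00091059] [1.79951934e+02 1.91180936e-03 8.14982072e+01]
```

View pics/c4.png

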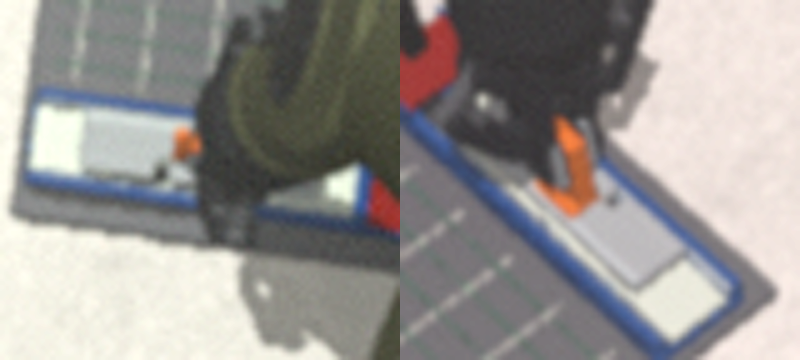

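```bash
python3 - <<'E'
from h import *
T=manip.read_camera("top");S=manip.read_camera("scene");th=np.radians(81.5);ux=np.array([np.cos(th),np.sin(th)]);uy=np.array([-ux[1],ux[0]])
t=lambda x,y:(305+x/5,165+y/5);s=lambda x,y:(140+(x-400)/5,90+y/5)
seat=np.array([.5245,-.170])
def sh(n,d,u,z):
    v=ray(d,u,z)[:2]-seat;print(n,round(1000*v@ux,1),round(1000*v@uy,1))
h=.0767-.0323
sh("T cut",T,t(82,108),h);sh("T back",T,t(82,175),h)
sh("S cut",S,s(635,288),h);sh("S back",S,s(688,250),h)
sh("T floor cut",T,t(34,105),.026);sh("T floor back",T,t(30,172),.026)
sh("S floor cut",S,s(665,345),.026);sh("S floor back",S,s(733,297),.026)
sh("T outer cut",T,t(36,88),.0325);sh("T outer back",T,t(26,185),.0325)
sh("S outer cut",S,s(668,358),.0325);sh("S outer back",S,s(743,290),.0325)
e=np.array([.5255,-.1683])-seat;print("tcp",e@ux,e@uy)
E
```

```text
T cut 71.8 -18.2
T back 66.7 22.5
S cut 74.6 -18.1
S back 75.6 17.0
T floor cut 98.5 -18.8
T floor back 95.6 23.0
S floor cut 101.3 -23.6
S floor back 103.4 21.3
T outer cut 99.5 -28.4
T outer back 97.9 32.1
S outer cut 112.1 -29.9
S outer back 107.4 25.4
tcp 0.0018291363788448763 -0.0007377398644415788
```

Request:
{"fn": "drive_tool", "kwargs": {
  "targets": [
    [[0.0005, 0, -0.004], 0, 0],
    [[0, 0, -0.003], 0, 0],
    [[0, 0, -0.001], 0, 0],
    [[0, 0, -0.001], 0, 0],
    [[0, 0, -0.001], 0, 0],
    [[0, 0, 0], 0, 0]
  ]
}}

```text
t: 7.2
position: [0.5258, -0.1683, 0.0663]
tool_rot: [180.0, -0.0, 81.5]
contact_force: [-0.5, -0.6, 0.9]
finger_gap: 0.0119
finger_force: 35.8
```

Request:
{"fn": "drive_tool", "kwargs": {
  "targets": [
    [[0, 0, -0.001], 0, 0],
    [[0, 0, -0.001], 0, 0],
    [[0, 0, 0], 0, 0]
  ]
}}

```text
t: 7.5
position: [0.5258, -0.1683, 0.0643]
tool_rot: [180.0, -0.0, 81.5]
contact_force: [-0.0, 1.0, 0.4]
finger_gap: 0.0117
finger_force: 35.8
```

Request:
{"fn": "drive_tool", "kwargs": {
  "targets": [
    [[0, 0, -0.0007], 0, 0],
    [[0, 0, 0], 0, 0]
  ]
}}

```text
t: 7.7
position: [0.5258, -0.1683, 0.0636]
tool_rot: [180.0, -0.0, 81.5]
contact_force: [0.0, -1.3, 1.0]
finger_gap: 0.0117
finger_force: 35.9
```

Request:
{"fn": "drive_tool", "kwargs": {
  "targets": [
    [[0, 0, -0.0007], 0, 0],
    [[0, 0, 0], 0, 0]
  ]
}}

```text
t: 7.9
position: [0.5258, -0.1683, 0.0631]
tool_rot: [180.0, -0.0, 81.5]
contact_force: [-1.1, 0.2, 4.7]
finger_gap: 0.0116
finger_force: 36.5
```

Request:
{"fn": "drive_tool", "kwargs": {
  "targets": [
    [[0, 0, -0.0007], 0, 0],
    [[0, 0, 0], 0, 0]
  ]
}}

```text
t: 8.1
position: [0.5258, -0.1683, 0.0626]
tool_rot: [180.0, 0.0, 81.5]
contact_force: [-1.2, 0.2, 6.0]
finger_gap: 0.012
finger_force: 36.7
```

Request:
{"fn": "drive_tool", "kwargs": {
  "targets": [
    [[-0.0002, -0.001, 0.0003], 0, 0],
    [[-0.0001, -0.001, 0], 0, 0],
    [[-0.0002, -0.001, 0], 0, 0],
    [[-0.0001, -0.001, 0], 0, 0],
    [[0, 0, 0], 0, 0]
  ]
}}

```text
t: 8.6
position: [0.5257, -0.1708, 0.0629]
tool_rot: [180.0, -0.1, 81.6]
contact_force: [-1.0, 3.0, 5.2]
finger_gap: 0.0116
finger_force: 36.6
```

Request:
{"fn": "drive_tool", "kwargs": {
  "targets": [
    [[-0.0002, -0.001, 0], 0, 0],
    [[-0.0001, -0.001, 0], 0, 0],
    [[0, 0, 0], 0, 0]
  ]
}}

```text
t: 8.9
position: [0.5256, -0.1728, 0.0629]
tool_rot: [179.9, -0.1, 81.6]
contact_force: [-0.4, 2.8, 5.4]
finger_gap: 0.0118
finger_force: 36.6
```

Request:
{"fn": "drive_tool", "kwargs": {
  "targets": [
    [[-0.0002, -0.001, 0], 0, 0],
    [[-0.0001, -0.001, 0], 0, 0],
    [[0, 0, 0], 0, 0]
  ]
}}

```text
t: 9.2
position: [0.5253, -0.1747, 0.0629]
tool_rot: [179.9, -0.1, 81.6]
contact_force: [0.1, 3.4, 5.0]
finger_gap: 0.0111
finger_force: 36.5
```

Request:
{"fn": "drive_tool", "kwargs": {
  "targets": [
    [[-0.0002, -0.001, 0], 0, 0],
    [[-0.0001, -0.001, 0], 0, 0],
    [[0, 0, 0], 0, 0]
  ]
}}

```text
t: 9.5
position: [0.525, -0.1768, 0.0629]
tool_rot: [179.9, -0.1, 81.6]
contact_force: [0.5, 3.1, 5.4]
finger_gap: 0.0113
finger_force: 36.5
```

Request:
{"fn": "drive_tool", "kwargs": {
  "targets": [
    [[-0.0002, -0.001, 0], 0, 0],
    [[-0.0001, -0.001, 0], 0, 0],
    [[0, 0, 0], 0, 0]
  ]
}}

```text
t: 9.8
position: [0.5247, -0.179, 0.0629]
tool_rot: [179.9, -0.1, 81.6]
contact_force: [-0.4, 2.1, 6.1]
finger_gap: 0.0116
finger_force: 36.5
```

Request:
{"fn": "drive_tool", "kwargs": {
  "targets": [
    [[-0.0002, -0.001, 0], 0, 0],
    [[-0.0001, -0.001, 0], 0, 0],
    [[0, 0, 0], 0, 0]
  ]
}}

```text
t: 10.1
position: [0.5242, -0.182, 0.0628]
tool_rot: [179.9, -0.0, 81.5]
contact_force: [0.8, 0.2, 2.9]
finger_gap: 0.0117
finger_force: 36.2
```

Request:
{"fn": "drive_tool", "kwargs": {
  "targets": [
    [[-0.0001, -0.0007, 0], 0, 0],
    [[0, 0, 0], 0, 0]
  ]
}}

```text
t: 10.3
position: [0.524, -0.1825, 0.0626]
tool_rot: [180.0, -0.0, 81.5]
contact_force: [0.6, 2.6, 5.1]
finger_gap: 0.0115
finger_force: 36.3
```

Request:
{"fn": "drive_tool", "kwargs": {
  "targets": [
    [[-0.0001, -0.0007, 0], 0, 0],
    [[0, 0, 0], 0, 0]
  ]
}}

```text
t: 10.5
position: [0.5237, -0.1835, 0.0626]
tool_rot: [180.0, -0.0, 81.5]
contact_force: [0.9, 2.5, 3.8]
finger_gap: 0.0113
finger_force: 36.3
```

Request:
{"fn": "drive_tool", "kwargs": {
  "targets": [
    [[-0.0001, -0.0007, 0], 0, 0],
    [[0, 0, 0], 0, 0]
  ]
}}

```text
t: 10.7
position: [0.5234, -0.1844, 0.0625]
tool_rot: [180.0, -0.0, 81.5]
contact_force: [0.5, 2.2, 3.6]
finger_gap: 0.0112
finger_force: 36.3
```

Request:
{"fn": "drive_tool", "kwargs": {
  "targets": [
    [[-0.0001, -0.0007, 0], 0, 0],
    [[0, 0, 0], 0, 0]
  ]
}}

```text
t: 10.9
position: [0.5231, -0.1852, 0.0625]
tool_rot: [-180.0, 0.0, 81.5]
contact_force: [1.0, 2.0, 3.2]
finger_gap: 0.0113
finger_force: 36.3
```

Request:
{"fn": "drive_tool", "kwargs": {
  "targets": [
    [[-0.0001, -0.0007, 0], 0, 0],
    [[0, 0, 0], 0, 0]
  ]
}}

```text
t: 11.1
position: [0.5231, -0.1855, 0.0625]
tool_rot: [-180.0, -0.0, 81.5]
contact_force: [0.6, 3.9, 4.6]
finger_gap: 0.0117
finger_force: 36.3
```

Request:
{"fn": "drive_tool", "kwargs": {
  "targets": [
    [[-0.0001, -0.0007, 0], 0, 0],
    [[0, 0, 0], 0, 0]
  ]
}}

```text
t: 11.3
position: [0.5231, -0.1858, 0.0625]
tool_rot: [-180.0, -0.1, 81.5]
contact_force: [1.0, 4.9, 4.1]
finger_gap: 0.0116
finger_force: 36.3
```

The resistance shows the pin bearing on the notch wall, so it is in. I'll back off about 1.5 mm to centre it, ease the pressing and check.

Request:
{"fn": "drive_tool", "kwargs": {
  "targets": [
    [[0.0002, 0.001, 0.0002], 0, 0],
    [[0.0002, 0.001, 0.0002], 0, 0],
    [[0.0001, 0.0005, 0], 0, 0],
    [[0, 0, 0], 0, 0],
    [[0, 0, 0], 0, 0]
  ]
}}

```text
t: 11.8
position: [0.5231, -0.1853, 0.0629]
tool_rot: [-180.0, 0.1, 81.4]
contact_force: [-0.4, -1.0, 2.1]
finger_gap: 0.0112
finger_force: 36.1
```

```bash
python3 - <<'E'
from h import *
a=np.mean([manip.read_camera("top")["image"] for _ in range(4)],axis=0).astype(np.uint8);b=np.mean([manip.read_camera("scene")["image"] for _ in range(4)],axis=0).astype(np.uint8)
r=lambda i,x,y:cv2.resize(i[y:y+72,x:x+80,::-1],(400,360),interpolation=cv2.INTER_CUBIC)
cv2.imwrite("pics/c5.png",cv2.convertScaleAbs(np.hstack([r(a,305,165),r(b,140,90)]),alpha=1.6))
o=manip.observe();print(o["position"],o["contact_force"],o["ft_torque"],o["tool_rot"])
E
```

```text
[ 0.52347083 -0.18426607  0.06293676] [-1.67707311 -2.24361746  2.61314483] [-0.36818991  0.12475319 -0.03344354] [1.79998344e+02 1.64803395e-02 8.14829969e+01]
```

View pics/c5.png

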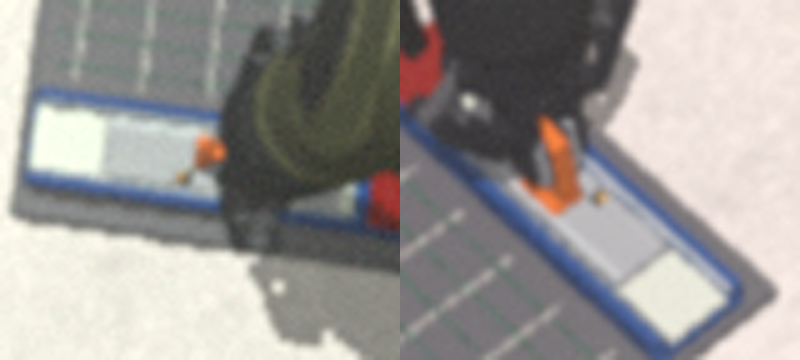

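The brass pin is visible in the notch, at top (182,177) and scene (600,195), and the blade lies flat in the channel. Releasing.

Request:
{"fn": "drive_tool", "kwargs": {
  "targets": [
    [[0, 0, 0.0003], 0, 0],
    [[0, 0, 0], 0, 0.4],
    [[0, 0, 0], 0, 0.6],
    [[0, 0, 0], 0, 0.8],
    [[0, 0, 0], 0, 0.8],
    [[0, 0, 0], 0, 0.8],
    [[0, 0, 0], 0, 0.8]
  ]
}}

```text
t: 12.9
position: [0.5236, -0.1839, 0.0632]
tool_rot: [-180.0, -0.0, 81.5]
contact_force: [0.5, 0.1, 1.0]
finger_gap: 0.0689
finger_force: 0.0
```

Request:
{"fn": "drive_tool", "kwargs": {
  "targets": [
    [[0, 0, 0.02], 0, 0.8],
    [[0, 0, 0.03], 0, 0.8],
    [[0, 0, 0.03], 0, 0.8],
    [[0, 0, 0.02], 0, 0.8],
    [[0, 0, 0], 0, 0.8]
  ]
}}

```text
t: 13.4
position: [0.5254, -0.1846, 0.1659]
tool_rot: [179.7, 0.0, 81.5]
contact_force: [0.2, 0.4, 0.2]
finger_gap: 0.0685
finger_force: 0.0
```

Request:
{"fn": "drive_tool", "kwargs": {
  "targets": [
    [[-0.007, -0.042, 0], 0, 0.9],
    [[-0.007, -0.042, 0], 0, 0.9],
    [[-0.007, -0.042, 0], 0, 0.9],
    [[0, 0, -0.03], 0, 0.9],
    [[0, 0, -0.025], 0, 0.9],
    [[0, 0, 0], 0, 0.9],
    [[0, 0, 0], 0, 0.9]
  ]
}}

```text
t: 14.1
position: [0.5022, -0.3094, 0.1076]
tool_rot: [-179.9, -0.0, 81.5]
contact_force: [0.8, 0.2, -0.3]
finger_gap: 0.0768
finger_force: 0.0
```

```bash
python3 - <<'E'
from h import *
A=manip.read_camera("top");B=manip.read_camera("scene")
a=np.mean([manip.read_camera("top")["image"] for _ in range(4)],axis=0).astype(np.uint8);b=np.mean([manip.read_camera("scene")["image"] for _ in range(4)],axis=0).astype(np.uint8)
o=manip.observe();p=o["position"];print(p,o["contact_force"])
# mark where TCP line crosses the knob-mid height, in scene
u=proj(B,(p[0],p[1],.06));w=proj(A,(p[0],p[1],.06));print(u,w)
cv2.circle(b,(int(u[0]),int(u[1])),1,(0,255,0),-1)
r=lambda i,x,y:cv2.resize(i[y:y+100,x:x+100,::-1],(400,400),interpolation=cv2.INTER_CUBIC)
cv2.imwrite("pics/c6.png",cv2.convertScaleAbs(np.hstack([r(a,310,140),r(b,100,60)]),alpha=1.8))
E
```

```text
[ 0.50272795 -0.31002663  0.1085814 ] [-1.02893166  0.08859769  0.70990871]
[139.76761812  92.90765953] [392.73365693 202.44635887]
```

View pics/c6.png

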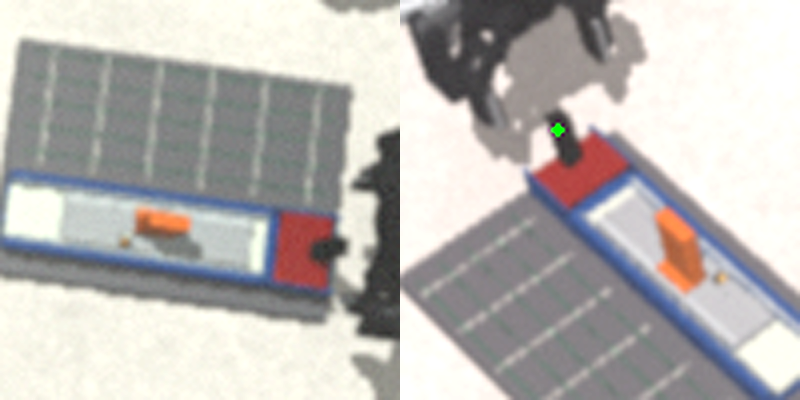

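Both views show the pin in the notch and the freed blade flat, and the knob (top crop (330,248), scene crop (562,139)) lies under the jaws within about 3 mm. Now I'll go down and grip the knob.

Request:
{"fn": "drive_tool", "kwargs": {
  "targets": [
    [[0.0003, 0.002, -0.015], 0, 0.9],
    [[0, 0, -0.015], 0, 0.9],
    [[0, 0, -0.012], 0, 0.9],
    [[0, 0, 0], 0, 0.9],
    [[0, 0, 0], 0, 0.9]
  ]
}}

```text
t: 15.1
position: [0.5026, -0.308, 0.0658]
tool_rot: [-180.0, -0.0, 81.5]
contact_force: [-0.1, 0.1, 0.5]
finger_gap: 0.0766
finger_force: 0.0
```

Request:
{"fn": "drive_tool", "kwargs": {
  "targets": [
    [[0, 0, 0], 0, 0],
    [[0, 0, 0], 0, 0],
    [[0, 0, 0], 0, 0],
    [[0, 0, 0], 0, 0],
    [[0, 0, 0], 0, 0],
    [[0, 0, 0], 0, 0],
    [[0, 0, 0], 0, 0]
  ],
  "grip_force": 25
}}

```text
t: 15.8
position: [0.5043, -0.3083, 0.0667]
tool_rot: [179.8, 0.0, 81.5]
contact_force: [3.6, 0.3, 1.0]
finger_gap: 0.0135
finger_force: 29.6
```

Request:
{"fn": "drive_tool", "kwargs": {
  "targets": [
    [[0.002, 0.004, 0], 0, 0],
    [[0.0012, 0.008, 0], 0, 0],
    [[0.0012, 0.008, 0], 0, 0],
    [[0.0012, 0.008, 0], 0, 0],
    [[0.0012, 0.008, 0], 0, 0],
    [[0.0012, 0.008, 0], 0, 0],
    [[0.0012, 0.008, 0], 0, 0],
    [[0, 0, 0], 0, 0]
  ]
}}

```text
t: 16.6
position: [0.5126, -0.2536, 0.0666]
tool_rot: [180.0, -0.1, 81.6]
contact_force: [1.9, 1.6, 6.6]
finger_gap: 0.0136
finger_force: 30.2
```

Request:
{"fn": "drive_tool", "kwargs": {
  "targets": [
    [[0.0008, 0.005, 0], 0, 0],
    [[0.0006, 0.004, 0], 0, 0],
    [[0.0003, 0.002, 0], 0, 0],
    [[0, 0, 0], 0, 0]
  ]
}}

```text
t: 17.0
position: [0.5141, -0.244, 0.0667]
tool_rot: [180.0, -0.0, 81.5]
contact_force: [1.4, -1.9, 5.6]
finger_gap: 0.0138
finger_force: 30.2
```

Request:
{"fn": "drive_tool", "kwargs": {
  "targets": [
    [[0.0002, 0.001, 0], 0, 0],
    [[0.0001, 0.001, 0], 0, 0],
    [[0, 0, 0], 0, 0]
  ]
}}

```text
t: 17.3
position: [0.5143, -0.2427, 0.0667]
tool_rot: [180.0, 0.0, 81.5]
contact_force: [0.8, -1.8, 5.4]
finger_gap: 0.0133
finger_force: 30.1
```

Request:
{"fn": "drive_tool", "kwargs": {
  "targets": [
    [[0.0002, 0.001, 0], 0, 0],
    [[0.0001, 0.001, 0], 0, 0],
    [[0, 0, 0], 0, 0]
  ]
}}

```text
t: 17.6
position: [0.5143, -0.2426, 0.0667]
tool_rot: [179.9, 0.2, 81.4]
contact_force: [0.6, -5.8, 4.5]
finger_gap: 0.0136
finger_force: 30.0
```

Request:
{"fn": "drive_tool", "kwargs": {
  "targets": [
    [[0.0002, 0.001, 0], 0, 0],
    [[0.0001, 0.001, 0], 0, 0],
    [[0, 0, 0], 0, 0]
  ]
}}

```text
t: 17.9
position: [0.5143, -0.2425, 0.0667]
tool_rot: [179.9, 0.3, 81.4]
contact_force: [1.4, -9.1, 4.0]
finger_gap: 0.0138
finger_force: 29.8
```

Request:
{"fn": "drive_tool", "kwargs": {
  "targets": [
    [[-0.0002, -0.002, 0], 0, 0],
    [[0, 0, 0], 0, 0.5],
    [[0, 0, 0], 0, 0.8],
    [[0, 0, 0], 0, 0.8],
    [[0, 0, 0], 0, 0.8],
    [[0, 0, 0], 0, 0.8],
    [[0, 0, 0], 0, 0.8]
  ]
}}

```text
t: 18.6
position: [0.5143, -0.2408, 0.0661]
tool_rot: [-180.0, -0.0, 81.5]
contact_force: [-0.5, 0.5, -0.4]
finger_gap: 0.0685
finger_force: 0.0
```

Request:
{"fn": "drive_tool", "kwargs": {
  "targets": [
    [[0, 0, 0.015], 0, 0.8],
    [[0, 0, 0.03], 0, 0.8],
    [[0, 0, 0.04], 0, 0.8],
    [[-0.01, -0.045, 0.03], 0, 0.8],
    [[-0.01, -0.045, 0.03], 0, 0.8],
    [[-0.01, -0.045, 0.02], 0, 0.8],
    [[0, 0, 0], 0, 0.8],
    [[0, 0, 0], 0, 0.8]
  ]
}}

```text
t: 19.4
position: [0.4856, -0.3693, 0.2272]
tool_rot: [179.9, 0.1, 81.3]
contact_force: [1.2, 0.8, 0.4]
finger_gap: 0.0682
finger_force: 0.0
```

```bash
python3 - <<'E'
from h import *
a=np.mean([manip.read_camera("top")["image"] for _ in range(4)],axis=0).astype(np.uint8);b=np.mean([manip.read_camera("scene")["image"] for _ in range(4)],axis=0).astype(np.uint8)
r=lambda i,x,y:cv2.resize(i[y:y+100,x:x+100,::-1],(400,400),interpolation=cv2.INTER_CUBIC)
cv2.imwrite("pics/c7.png",cv2.convertScaleAbs(np.hstack([r(a,305,140),r(b,115,70)]),alpha=1.8))
E
```

```text
(no output)
```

View pics/c7.png

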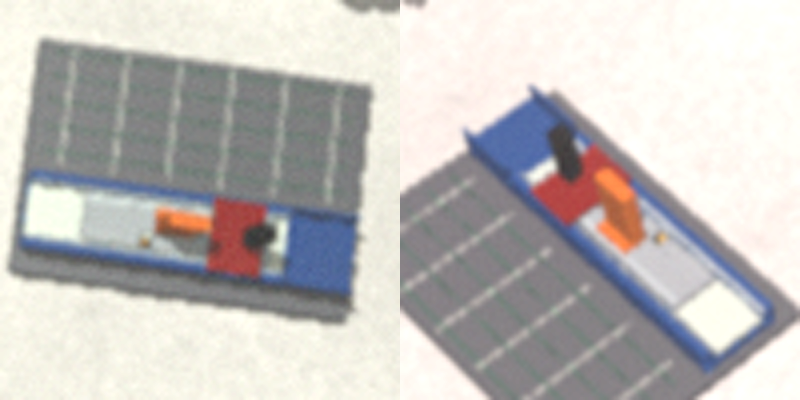

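```bash
python3 - <<'E'
from h import *
T=manip.read_camera("top");S=manip.read_camera("scene")
th=np.radians(81.5);ux=np.array([np.cos(th),np.sin(th)]);uy=np.array([-ux[1],ux[0]]);seat=np.array([.5245,-.170])
for n,d,half,offs in(("top",T,0,((310,140),(305,140))),("scene",S,400,((100,60),(115,70)))):
    for f,of in zip(("c6","c7"),offs):
        im=cv2.imread(f"pics/{f}.png")[:,half:half+400].astype(int)
        m=(im[:,:,2]>1.5*im[:,:,1])&(im[:,:,2]>90)&(im[:,:,1]<90)
        ys,xs=np.nonzero(m)
        w=np.array([ray(d,(of[0]+(x+.5)/4-.5,of[1]+(y+.5)/4-.5),.038)[:2]-seat for x,y in zip(xs,ys)])*1000
        X,Y=w@ux,w@uy
        k=(abs(Y)<26);e=[np.percentile(X[k&(abs(Y-c)<3)],[2,98]).round(1).tolist() for c in(-18,-12,12,18)]
        print(n,f,len(X),e)
o=manip.observe();print(o["contact_force"])
E
```

```text
top c6 3461 [[-146.7, -108.3], [-145.8, -108.5], [-146.5, -108.2], [-147.1, -108.0]]
top c7 3263 [[-78.7, -44.9], [-77.9, -43.7], [-79.2, -43.9], [-79.5, -43.5]]
scene c6 3347 [[-141.2, -104.4], [-141.3, -104.7], [-142.9, -104.6], [-141.5, -104.5]]
scene c7 2738 [[-75.9, -41.4], [-76.2, -41.6], [-77.4, -61.2], [-76.2, -61.6]]
[-0.14012476 -0.1168221   0.64321559]
```

The keeper came up against a firm stop after about 66.5 mm of travel, on top of its starting offset. Its plate is clear of the grip, the pin is up in the notch (top crop (145,240), scene crop (660,237)), and the arm is away. Handing in.

```bash
python3 -c "
from rig import manip
print(manip.hand_in())"
```

```text
the job is handed in; nothing more can be done
None
```

I handed the job in at about 20 s, but no verdict came back. In the last pictures the blade lies flat with the pin up in its notch. The keeper met a firm stop after about 66.5 mm of travel from its 0–4 mm start, so reaching 66 mm rests on that arm reading (pictures: 63–68 mm). The arm is clear, it never went near the phone, mouse or bottle, and the highest force read was about 10 N.

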